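# Pull the card, rack it, and hold the pen tester on its slot's test pad

## Task

The plug-in card on the small mainboard is suspected of dragging down its slot's supply: pull it out of its slot and stand it on its connector edge in a free slot of the black board rack, letting go only once it is down, not dropping it. Then take the pen tester out of its stand and touch its sprung tip to the round test pad at the end of the slot the card came from (not the other slot's pad), holding the pen upright and pressing only lightly, so that the tip is pushed in about half of its travel. Finish while holding it there steadily for the reading, and leave the other things on the bench where they are.

Things in the scene. Friction and masses are not known exactly. Their poses are not given: they have to be found in the camera images.
- board: Fixed green mainboard, 170 mm (its x) by 203 mm (its y), over an aluminium tray; upper face 22 mm above the bench. Origin: on the bench under its centre; z up. Two black slots run along its x, in its -y half, 42 mm apart; a finned cooler and other parts, none higher than 60 mm above the bench, fill its +y half. It stands left or right of the robot, the rack on the other side.
- slot_a: The slot connector in which the card stands at the start (either of the board's two): black, 104 mm (its x) by 11 mm (its y), 11 mm high, groove 4 mm wide. Origin: centre of its underside, on the board; axes parallel to the board's. The card is held only by its weight and the groove and lifts straight up.
- pad_a: The test pad to probe: round bare brass pad, 12 mm in diameter, 1.5 mm high, in a thin white ring, 70 mm from the centre of slot_a along slot_a's -x, in line with the slot. Origin: centre of its upper face, 23.5 mm above the bench.
- pad_b: The same pad of the other, empty slot, 42 mm away: not the one to probe. Origin: centre of its upper face.
- card_center (a point): Centre, half-way up, of the loose upright card: aluminium slab 120 mm long (its x), 9 mm thick (its y), 105 mm high (its z, up), 0.18 to 0.27 kg, centre 77.5 mm above the bench at the start. Its lowest 8 mm is a tongue 2 mm thick and 88 mm long, 8 mm deep in the slot. Best gripped from above across its 9 mm, about 22 mm below the top edge, half-way along.
- card: The same card as a body; origin at the centre of its lower edge, axes as for card_center.
- rack: Fixed black rack, base 130 (its x) by 164 (its y) by 6 mm. Origin: on the bench under its centre; z up. Teeth with roof-shaped tops, peaks 55.5 mm above the bench, form four slots 13 mm wide along x, at y = -51, -17, 17, 51 mm. The end slots hold modules 56 mm above the bench; the slots at y = -17 and 17 are free. A card stands on the base, its centre then 58.5 mm above the bench.
- stand: Fixed pen stand: steel base 85 by 62 by 8 mm and a grey block 34 mm square with a 14 mm socket that leans 0.30 rad from vertical, upper end towards the stand's -x (roughly the robot). Origin: on the bench, 10 mm to -x of the base's centre. The socket's rim is about 59 mm above the bench.
- pen: The pen tester as a body, about 0.07 kg. Origin on its axis at the underside of its finger guard; z along its axis from tip to blunt end.
- pen_grip (a point): Middle of the pen's handle, on its axis: square grey handle 18 by 18 mm (its x, y) from 53 mm below this point (at a 30 mm round guard that rests on the socket's rim) to 50 mm above it. z: along the pen, tip to blunt end. At the start the pen leans as its socket does, within 0.06 rad. Pull it out along its own axis: 47 mm of nose and tip are in the socket.
- pen_tip (a point): Contact end of the pen's sprung steel tip (3 mm pin, round end). With the spring at rest it is on the pen's axis 107 mm below pen_grip (along the pen's -z). The pin stands out 12 mm from the nose.
- pen_spring (a joint): How far the sprung tip is pushed into the pen, m: 0 at rest, 0.008 at the stop. The spring pushes with 0.5 N at first and 0.25 N more per mm: about 1.5 N at half travel (0.004).
- bin: Bystander: loose blue open bin, 150 by 100 by 65 mm; origin at the centre of its underside.
- screwdriver: Bystander: loose screwdriver, 170 mm long, lying on the bench; origin near its middle.
- tape: Bystander: loose roll of black tape, 84 mm in diameter, 19 mm high; origin at the centre of its underside.
Things that resemble listed ones, but are neither listed nor needed, are in the scene too. What is meant by the card is not orange, and is the smaller of those in its own colour. What is shaped like the pen but yellow is not meant.

How it is judged:
By the outcome, as a careful person would: the job done as asked, in the order asked, and still so for the second after the job is handed in, while the arm keeps its last pose, push and grip.
It also fails if it takes over 48 s, if anything falls off the work surface, if the arm or the gripper's body presses on something with over 40 N, if the wrist force passes 120 N, or if a joint passes its speed limit or range.

## Robot

A 6-joint arm with a two-finger parallel gripper is mounted at the origin on the work surface. World frame = base frame: x ahead of the robot, y to its left, z up, the work surface at z = 0. Lengths are in m, angles in rad, forces in N, time in s.
With the tool pointing down it reaches from about 0.375 to 0.925 m from the base axis. Payload 5.7 kg.
Tool frame: the origin (TCP) lies at the very end of the fingers, on their centre line; the grasp point (between the pads) lies 19 mm behind it; z points along the fingers, y is the direction in which the jaws open and shut (so a half turn about z gives the same grasp; the last joint's range is limited). The gripper opens to 88 mm and grips with 3 to 60 N. Pads are 20 mm wide; open, the fingers measure 115 mm over their backs; the gripper's body (75 mm by 178 mm) begins 61 mm behind the grasp point.
Start: joints at [1.078, 0.359, 1.51, -0, 1.272, -0.115], TCP at [0.221, 0.558, 0.223] pointing down, gripper open.
Joint ranges: [-2.97, 2.97], [-1.01, 2.36], [0.21, 2.38], [-0.96, 4.11], [0.2, 2.71], [-2.98, 2.98]. Speed limits (rad/s): [2.39, 2.39, 3.14, 3.14, 3.14, 3.14].

## Interface

Orientations are given as a unit quaternion [x, y, z, w].
In Python, from rig import status, viewer, ticket gives the robot as it stands.
- The arm moves only by the tool send_rows, never from a script. Its argument "moves" is a list of rows, each an object with "delta_pos": the shift along the world's x, y, z in units of 50 mm (1.0 is 50 mm), a list of three; "spin": the turn about the world's z in units of 8 degrees (1.0 is 8 degrees). In form: [{"delta_pos": [tx, ty, tz], "spin": spin}, ...]. A call has 1 to 12 rows; each row shifts and turns the commanded pose from where the row before left it; what a row does not reach is not made up. A row lasts 1/10 s, in which the tool goes at most 50 mm and 8.59 degrees, less where a joint would pass 70% of its speed; a pose out of reach is approached as far as the arm can. A call is refused whole if a number of a shift passes 1 or a number of a turn 1, either way. A call with a gripper value outside its range is refused whole. "gripper" is the finger opening in mm, from 0 to 87.8, set as the call begins (left out, the last holds). The fingers move at their own pace and stop on an object; "force" is the grip in N (left out, the last holds). Time passes only in rows, so rows that do not move let the fingers close. It gives the time, the measured TCP pose, the force and the opening at its end, in the units of the state.
- status.get_state(): the state, without advancing time (a new reading comes with each control period).
- viewer.capture(name): name is "side" or "top"; returns the picture (480x640x3 uint8, red, green, blue); there is no depth.
- viewer.calibration(name): a dict with "fx", "fy", "cx", "cy" (pixels), "cam_to_world" (4x4, takes a point from camera to world coordinates). Camera axes: x right, y down, z forward; pixel columns grow to the right and rows downward; lengths in m; the calibration is good to about 2 mm. A picture is of the moment at which its call begins. calibration takes no time and is no camera call.
- ticket.finish_job(): hands the job in, once; it reports no verdict.
The state is a dict: "time_s": time; "joint_pos": joint angles; "dq": joint speeds; "tau": joint torques, N m; "tcp_pos": TCP position; "ee_rot": TCP orientation; "force": force on the tool from outside, world axes, zero at the start; "moment": the same for the moment, N m; "gripper_width": finger opening in m.
Only numpy, scipy, OpenCV 4.12 (cv2) and the standard library are available. Lean on these libraries where they do the work, as an engineer would, in place of code of your own. Each camera call takes 0.05 s, during which the arm holds its last target.

## Working session

There is one attempt and no reset: what is moved stays moved. The work goes in short steps, Python scripts to look and compute and a tool call to move; the robot and the scene stay as the last step left them, time stands still between calls to the robot, and variables do not carry over. Pictures are saved under pics/ and viewed, and the job is handed in when it is done.

Besides the shell and the picture viewer there is one more tool, called after "Call:" as name(argument=value, ...) on one line, values as JSON. send_rows: Moves the arm, as the interface text tells. Its arguments: {"type":"object","properties":{"moves":{"type":"array"},"gripper":{"type":"number"},"force":{"type":"number"}},"required":["moves"]}

```bash
mkdir -p pics; ls; python3 - <<'E'
from rig import status, viewer, ticket
import cv2
print(status.get_state())
for n in("side","top"):
    cv2.imwrite(f"pics/{n}0.png",viewer.capture(n)[:,:,::-1]); print(viewer.calibration(n))
E
```

```text
pics
{'time_s': 0.0, 'joint_pos': array([ 1.07790161e+00,  3.59484541e-01,  1.51141742e+00,  9.72520711e-06,
        1.27247346e+00, -1.15134514e-01]), 'dq': array([ 0.00063682, -0.00139084,  0.00062841,  0.00084507,  0.00050708,
        0.0009375 ]), 'tau': array([-5.97284870e-04, -5.15362608e+01, -2.70710492e+01,  6.72590942e-02,
        3.48722795e-02, -1.23200157e-04]), 'tcp_pos': array([0.22100563, 0.55708881, 0.22182748]), 'ee_rot': array([ 1.87760364e-01,  9.82214463e-01, -8.49117738e-04, -2.71272505e-04]), 'force': array([-0.28851413,  1.17567715,  0.40033324]), 'moment': array([-0.02284355,  0.00195266, -0.07663014]), 'gripper_width': 0.08781120958828989}
{'fx': 496.92049733309244, 'fy': 496.92049733309244, 'cx': 318.6469888580132, 'cy': 244.6880491121606, 'cam_to_world': array([[ 0.93414541, -0.28094495,  0.22009609,  0.31882159],
       [-0.35654051, -0.70724299,  0.61048032, -0.75521054],
       [-0.01584994, -0.64875056, -0.76083605,  1.04903606],
       [ 0.        ,  0.        ,  0.        ,  1.        ]])}
{'fx': 564.3739309571739, 'fy': 564.3739309571739, 'cx': 320.1168232895979, 'cy': 233.6814824939002, 'cam_to_world': array([[-1.98522179e-02, -9.95674615e-01,  9.07631610e-02,
         4.72789115e-01],
       [-9.99802568e-01,  1.98469614e-02, -9.60552683e-04,
         2.13119813e-02],
       [-8.44975031e-04, -9.07643106e-02, -9.95872043e-01,
         1.38796694e+00],
       [ 0.00000000e+00,  0.00000000e+00,  0.00000000e+00,
         1.00000000e+00]])}
```

View pics/side0.png

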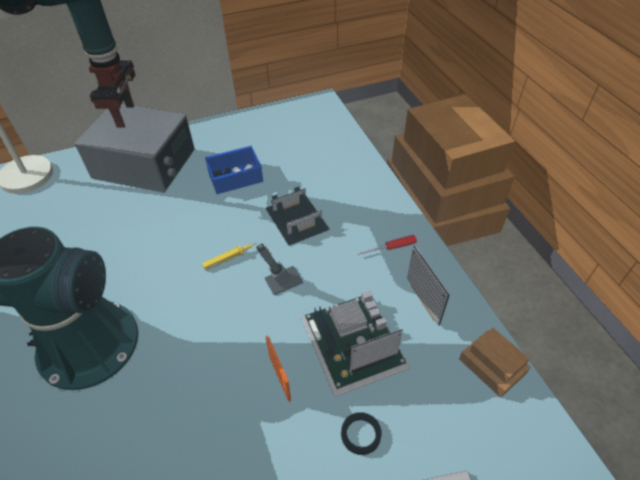

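View pics/top0.png

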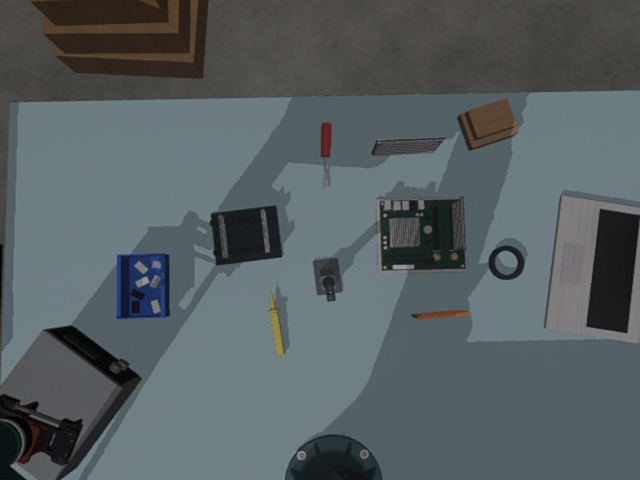

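The top view shows the board at about (421,235), with the card standing in its right slot at about (459,223). The rack is at (247,235) and the stand with the grey pen at (328,278). The orange card, the larger grey card and the yellow pen are decoys. I'll zoom in next.

```bash
python3 - <<'E'
import cv2,numpy as np
t=cv2.imread("pics/top0.png");s=cv2.imread("pics/side0.png")
def crop(im,x,y,w,h,f,n): cv2.imwrite(n,np.clip(cv2.resize(im[y:y+h,x:x+w],None,fx=f,fy=f,interpolation=cv2.INTER_CUBIC).astype(float)*1.6,0,255))
crop(t,370,185,105,100,6,"pics/c1.png")
crop(t,200,195,150,120,5,"pics/c2.png")
crop(s,295,240,120,160,3.7,"pics/c3.png")
crop(s,245,180,100,120,5,"pics/c4.png")
E
```

```text
[ WARN:0@0.106] global loadsave.cpp:1063 imwrite_ Unsupported depth image for selected encoder is fallbacked to CV_8U.
```

View pics/c1.png

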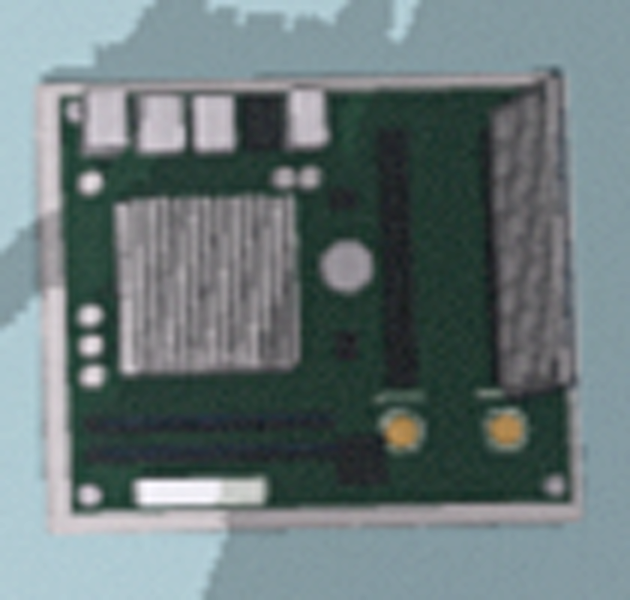

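View pics/c2.png

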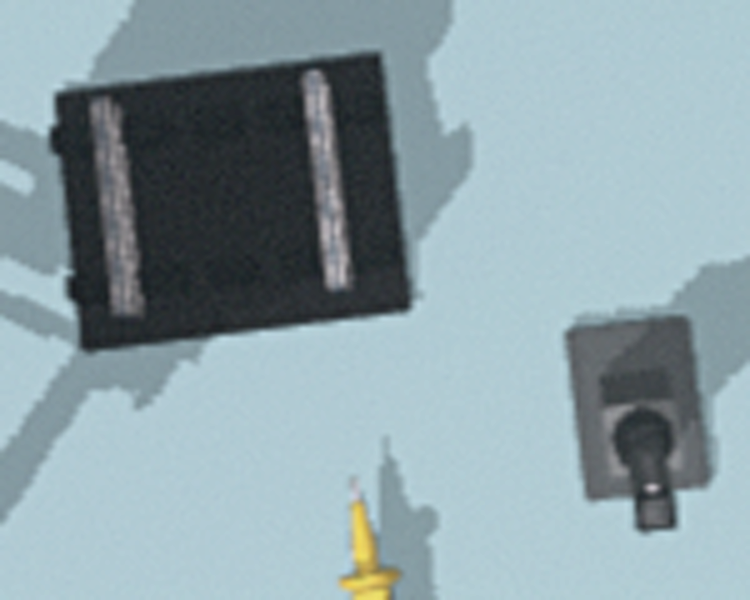

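View pics/c3.png

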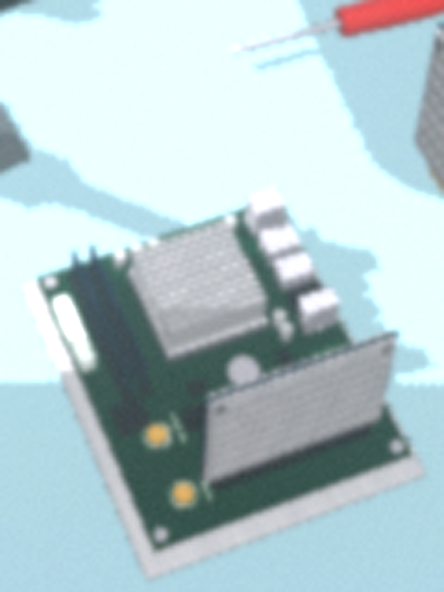

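View pics/c4.png

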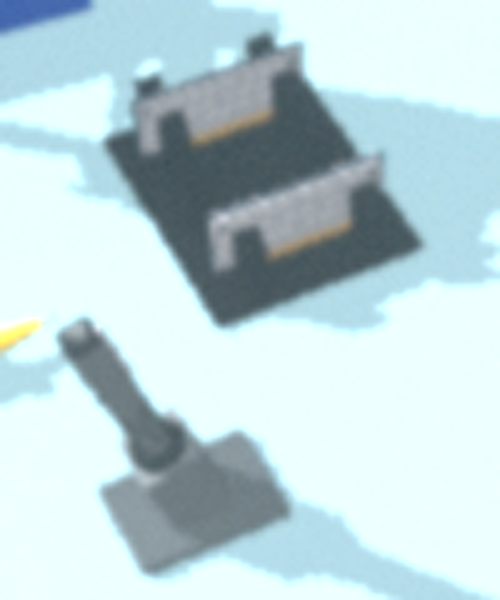

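```bash
python3 - <<'E'
import cv2,numpy as np
t=cv2.imread("pics/top0.png");s=cv2.imread("pics/side0.png")
def crop(im,x,y,w,h,f,n):
    o=np.clip(cv2.resize(im[y:y+h,x:x+w],None,fx=f,fy=f,interpolation=cv2.INTER_CUBIC).astype(float)*2.2,0,255).astype(np.uint8)
    for i in range(0,w,5): cv2.putText(o,str(x+i),(int((i+.5)*f)-12,10),0,.35,(0,0,255));cv2.line(o,(int((i+.5)*f),12),(int((i+.5)*f),18),(0,0,255))
    for i in range(0,h,5): cv2.putText(o,str(y+i),(0,int((i+.5)*f)+4),0,.35,(0,0,255));cv2.line(o,(26,int((i+.5)*f)),(32,int((i+.5)*f)),(0,0,255))
    cv2.imwrite(n,o)
crop(t,308,252,40,54,11,"pics/d1.png")
crop(s,250,236,56,60,10,"pics/d2.png")
crop(s,260,180,72,66,9,"pics/d3.png")
crop(s,300,285,112,108,5.5,"pics/d4.png")
E
```

```text
(no output)
```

View pics/d1.png

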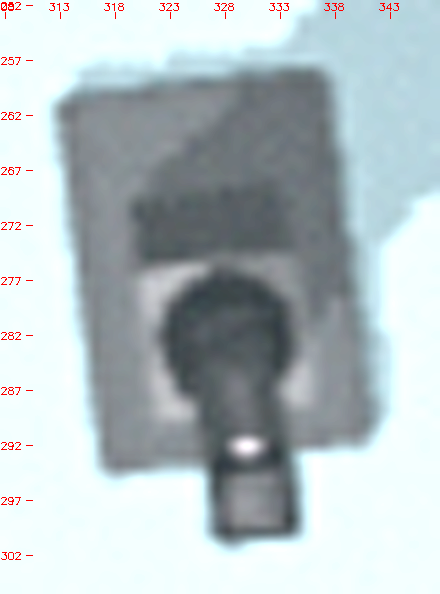

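View pics/d2.png

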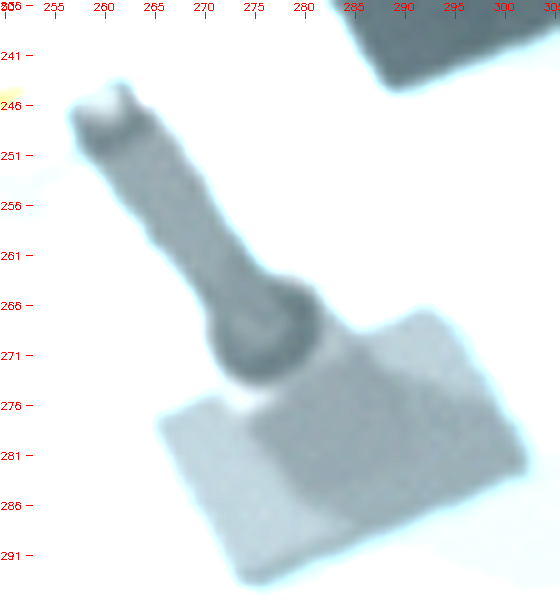

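View pics/d4.png

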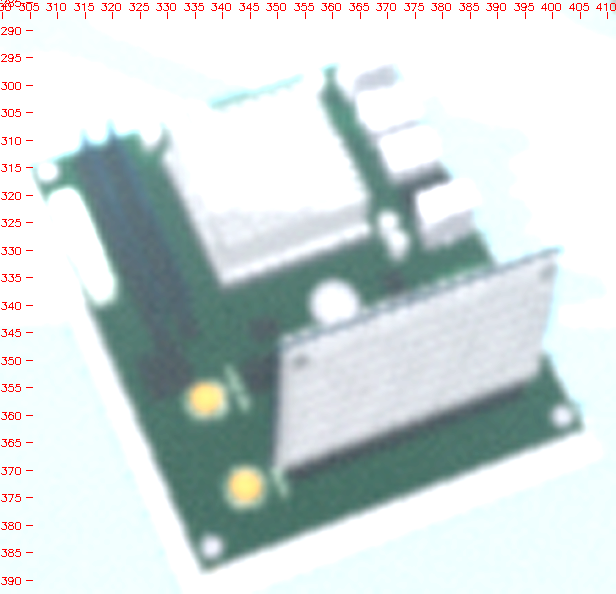

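View pics/d3.png

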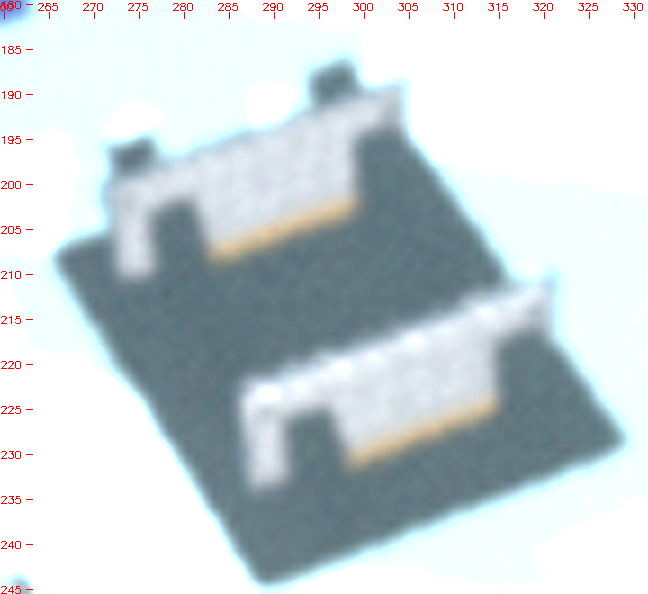

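```bash
cat > h.py <<'E'
import numpy as np
from rig import viewer
from scipy.optimize import least_squares
C={n:viewer.calibration(n) for n in("top","side")}
def proj(n,p):
    c=C[n];T=c["cam_to_world"];q=(np.atleast_2d(p)-T[:3,3])@T[:3,:3]
    return np.c_[c["fx"]*q[:,0]/q[:,2]+c["cx"],c["fy"]*q[:,1]/q[:,2]+c["cy"]]
def onz(n,px,z):
    c=C[n];T=c["cam_to_world"];d=T[:3,:3]@[(px[0]-c["cx"])/c["fx"],(px[1]-c["cy"])/c["fy"],1]
    return T[:3,3]+d*(z-T[2,3])/d[2]
def tri(a,b):
    f=lambda p:np.r_[proj("top",p)[0]-a,proj("side",p)[0]-b]
    r=least_squares(f,[.5,0,.1]);return r.x,r.fun
E
python3 - <<'E'
from h import *
c1=lambda x,y:np.array([(x+.5)/6-.5+370,(y+.5)/6-.5+185]); c2=lambda x,y:np.array([(x+.5)/5-.5+200,(y+.5)/5-.5+195])
pat,pbt=c1(506,430),c1(402,432)
for n,px in(("top",pat),("side",(344.2,372.8)),("top",pbt),("side",(337.2,357))): print(n,onz(n,px,.0235))
# board fit
obs=[("top",pat,(0,0,.0235)),("side",(344.2,372.8),(0,0,.0235)),("top",pbt,(0,.042,.0235)),("side",(337.2,357),(0,.042,.0235)),
("top",c1(558,72),(.130,-.0045,.130)),("top",c1(576,388),(.010,-.0045,.130)),
("side",(350.3,345.3),(.010,0.0045,.130)),("side",(401.3,330),(.130,.0045,.130)),
("top",c1(394,128),(.122,.042,.033)),("top",c1(401,386),(.018,.042,.033))]
def W(p,q): c,s=np.cos(p[2]),np.sin(p[2]); return np.array([p[0]+c*q[0]-s*q[1],p[1]+s*q[0]+c*q[1],q[2]])
f=lambda p:np.concatenate([proj(n,W(p,q))[0]-px for n,px,q in obs])
r=least_squares(f,[.4,-.2,0],loss="soft_l1");print("padA,yaw",r.x);print(f(r.x).reshape(-1,2).round(1))
print("card xy",W(r.x,(.07,0,0)))
# rack
ob=[("top",c2(55,92),(1,1)),("top",c2(380,53),(1,-1)),("top",c2(412,308),(-1,-1)),("top",c2(85,350),(-1,1)),
("side",(265.5,208.5),(-1,1)),("side",(289,244.5),(-1,-1)),("side",(329,228.5),(1,-1))]
g=lambda p:np.concatenate([proj(n,W(p,(.065*a,.082*b,.006)))[0]-px for n,px,(a,b) in ob])
r=least_squares(g,[.5,.15,0],loss="soft_l1");print("rack",r.x);print(g(r.x).reshape(-1,2).round(1))
for y in(-.017,.017): print("slot",y,W(r.x,(0,y,0)))
# modules y check: top c2 centers at z=.056
for a,b in(((103,98),(128,315)),((315,72),(340,288))): print(onz("top",c2(*a),.056),onz("top",c2(*b),.056))
# pen
tp,e1=tri((332,296.8),(260.5,247)); print("pen end",tp,e1)
gd,e2=tri((328.3,282),(276.3,268.3)); print("guard",gd,e2)
a=tp-gd;print(np.linalg.norm(a),a/np.linalg.norm(a),np.arctan2(a[1],a[0]),np.arctan2(np.hypot(*a[:2]),a[2]))
# stand base corners z=.008
for n,ps in(("top",[(313,261),(337,258),(341.5,291),(317,294)]),("side",[(266,278),(275,293.5),(302,283),(292,266.5)])):
  for p in ps: print(n,onz(n,p,.008))
E
```

```text
top [ 0.5359023  -0.30243155  0.0235    ]
side [ 0.53488091 -0.30276958  0.0235    ]
top [ 0.53593009 -0.26049735  0.0235    ]
side [ 0.53506911 -0.26131161  0.0235    ]
padA,yaw [ 0.53583136 -0.30200404  0.00198839]
[[-0.2  0. ]
 [ 0.3 -0.4]
 [-0.2  0.1]
 [ 0.1 -0.6]
 [ 1.8 -0.5]
 [ 1.2  0.1]
 [-1.   0.2]
 [-0.  -3. ]
 [-0.1  0.2]
 [ 0.5  0.1]]
card xy [ 0.60583122 -0.30186485  0.        ]
rack [0.59962017 0.20133095 0.10871549]
[[-0.3  0. ]
 [ 0.7 -0.6]
 [ 0.7  0.5]
 [-0.4  0.7]
 [-0.1 -1.3]
 [-0.3  0. ]
 [ 1.3 -0.3]]
slot -0.017 [0.60146469 0.18443131 0.        ]
slot 0.017 [0.59777564 0.21823059 0.        ]
[0.64542231 0.2566289  0.056     ] [0.54195363 0.24521467 0.056     ]
[0.65587402 0.1556936  0.056     ] [0.55272528 0.14497124 0.056     ]
pen end [ 0.44659274 -0.00261778  0.16509931] [-0.0528602   0.30903651  0.33651338 -0.04522044]
guard [0.47876222 0.00332164 0.06156862] [-0.07343035  0.40462277  0.43693921 -0.0621947 ]
0.1085760336054837 [-0.2962853  -0.05470285  0.95353166] -2.9590196658202434 0.3060482190204194
top [0.53186131 0.03870585 0.008     ]
top [ 0.53802754 -0.02011474  0.008     ]
top [ 0.4575345 -0.0292473  0.008    ]
top [0.45146072 0.03048208 0.008     ]
side [0.451496   0.02408536 0.008     ]
side [ 0.45850227 -0.03140942  0.008     ]
side [ 0.53355111 -0.02562335  0.008     ]
side [0.52700091 0.03508447 0.008     ]
```

```bash
python3 - <<'E'
import cv2,numpy as np
from h import *
t=cv2.imread("pics/top0.png");s=cv2.imread("pics/side0.png")
def crop(im,x,y,w,h,f,n,pts,g):
    o=np.clip(cv2.resize(im[y:y+h,x:x+w],None,fx=f,fy=f,interpolation=cv2.INTER_CUBIC).astype(float)*g,0,255).astype(np.uint8)
    for i in range(0,w,5): cv2.putText(o,str(x+i),(int((i+.5)*f)-12,10),0,.35,(0,0,255))
    for i in range(0,h,5): cv2.putText(o,str(y+i),(0,int((i+.5)*f)+4),0,.35,(0,0,255))
    for p in pts: cv2.circle(o,(int((p[0]-x+.5)*f),int((p[1]-y+.5)*f)),3,(0,0,255),1)
    cv2.imwrite(n,o)
Q=[np.array([.6058+a*.06,-.3019+b*.0045,z]) for z in(.13,.033) for a in(1,-1) for b in(1,-1)]
crop(t,440,190,40,66,9,"pics/e1.png",[proj("top",q)[0] for q in Q],2.2)
crop(s,340,320,70,56,9,"pics/e2.png",[proj("side",q)[0] for q in Q],1.3)
E
```

```text
(no output)
```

View pics/e1.png

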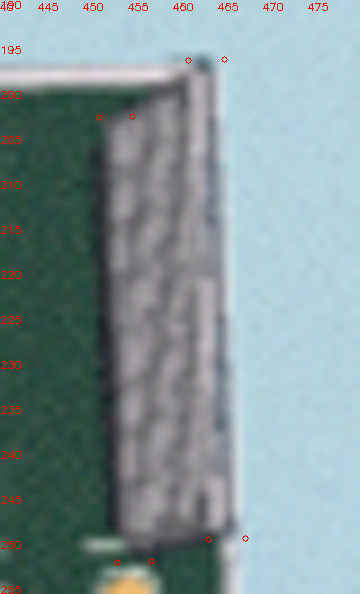

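View pics/e2.png

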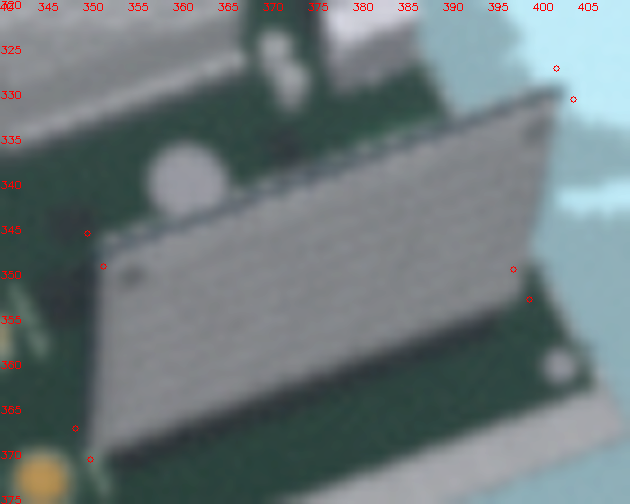

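The fit holds to about 2 mm: pad_a is at (0.536,-0.302), the card centre at (0.605,-0.301), and the board yaw is about 0. The first move is a lift and a travel to above the card.

Call:
send_rows(moves=[{"delta_pos": [0,0,0.6],"spin": 0},{"delta_pos": [0.2,-0.5,0.2],"spin": 0.25},{"delta_pos": [0.38,-0.85,0],"spin": 0.25},{"delta_pos": [0.38,-0.85,0],"spin": 0.25},{"delta_pos": [0.38,-0.85,0],"spin": 0.25},{"delta_pos": [0.38,-0.85,0],"spin": 0.25},{"delta_pos": [0.38,-0.85,0],"spin": 0.25},{"delta_pos": [0.38,-0.85,0],"spin": 0.25},{"delta_pos": [0.38,-0.85,0],"spin": 0.25},{"delta_pos": [0.38,-0.85,0],"spin": 0.25},{"delta_pos": [0.38,-0.85,0],"spin": 0.25},{"delta_pos": [0.38,-0.85,0],"spin": 0.2}], gripper=60, force=25)

```text
time_s: 1.3
tcp_pos: [0.4215, 0.1058, 0.2625]
ee_rot: [-0.0, 1.0, 0.0, -0.0]
force: [1.0, 1.2, 0.2]
gripper_width: 0.0601
```

Call:
send_rows(moves=[{"delta_pos": [0.38,-0.85,0],"spin": 0},{"delta_pos": [0.38,-0.85,0],"spin": 0},{"delta_pos": [0.38,-0.85,0],"spin": 0},{"delta_pos": [0.38,-0.85,0],"spin": 0},{"delta_pos": [0.38,-0.85,0],"spin": 0},{"delta_pos": [0.38,-0.85,0],"spin": 0},{"delta_pos": [0.38,-0.85,0],"spin": 0},{"delta_pos": [0.3,-0.8,0],"spin": 0},{"delta_pos": [0.3,-0.4,0],"spin": 0},{"delta_pos": [0,0,0],"spin": 0},{"delta_pos": [0,0,0],"spin": 0}])

```text
time_s: 2.4
tcp_pos: [0.5837, -0.2495, 0.2618]
ee_rot: [0.001, 1.0, 0.001, -0.001]
force: [-0.8, 1.0, -0.7]
gripper_width: 0.0601
```

```bash
cat > st.py <<'E'
from rig import status
import numpy as np
s=status.get_state();q=s["ee_rot"]
from scipy.spatial.transform import Rotation as R
y=R.from_quat(q).as_matrix()
print(s["time_s"],s["tcp_pos"].round(4),"jaw deg",np.degrees(np.arctan2(y[1,1],y[0,1])).round(2),"F",s["force"].round(2),"M",s["moment"].round(3),"w",round(s["gripper_width"],4),"q6",s["joint_pos"].round(2), "z",y[:,2].round(3))
E
python3 st.py
```

```text
2.4 [ 0.5837 -0.2495  0.2618] jaw deg 89.91 F [-0.81  1.04 -0.71] M [ 0.024  0.05  -0.002] w 0.0601 q6 [-0.51  0.38  1.38  0.    1.39 -2.08] z [-0.002  0.001 -1.   ]
```

Call:
send_rows(moves=[{"delta_pos": [0.21,-0.5,0],"spin": 0},{"delta_pos": [0.21,-0.53,0],"spin": 0},{"delta_pos": [0,0,-0.8],"spin": 0},{"delta_pos": [0,0,-0.8],"spin": 0},{"delta_pos": [0,0,-0.4],"spin": 0},{"delta_pos": [0,0,0],"spin": 0}])

```text
time_s: 3.0
tcp_pos: [0.6023, -0.298, 0.159]
ee_rot: [-0.0, 1.0, 0.002, -0.003]
force: [-0.8, -0.2, 0.4]
gripper_width: 0.0599
```

```bash
python3 st.py; cat > shot.py <<'E'
import sys,cv2,numpy as np
from rig import viewer
# args: name x y w h f out gain
n,x,y,w,h,f,o,g=sys.argv[1:9];x,y,w,h=map(int,(x,y,w,h));f=float(f)
im=viewer.capture(n)[:,:,::-1]; np.save("pics/last_"+n,im)
c=np.clip(cv2.resize(im[y:y+h,x:x+w],None,fx=f,fy=f,interpolation=cv2.INTER_CUBIC).astype(float)*float(g),0,255).astype(np.uint8)
for i in range(0,w,10): cv2.putText(c,str(x+i),(int((i+.5)*f)-12,10),0,.35,(0,0,255))
for i in range(0,h,10): cv2.putText(c,str(y+i),(0,int((i+.5)*f)+4),0,.35,(0,0,255))
cv2.imwrite(o,c)
E
python3 shot.py side 290 240 140 160 3.6 pics/f1.png 1.5; python3 shot.py top 400 160 100 120 4.8 pics/f2.png 1.8
```

```text
3.0 [ 0.6023 -0.298   0.159 ] jaw deg 90.02 F [-0.84 -0.18  0.45] M [ 0.066 -0.057 -0.063] w 0.0599 q6 [-0.56  0.52  1.41  0.    1.22 -2.13] z [-0.007  0.005 -1.   ]
```

View pics/f1.png

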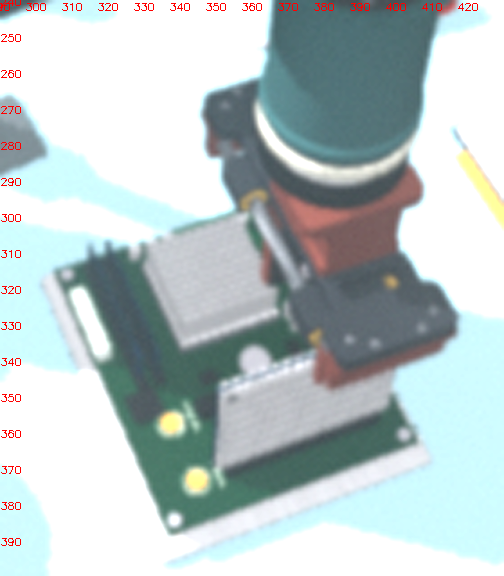

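View pics/f2.png

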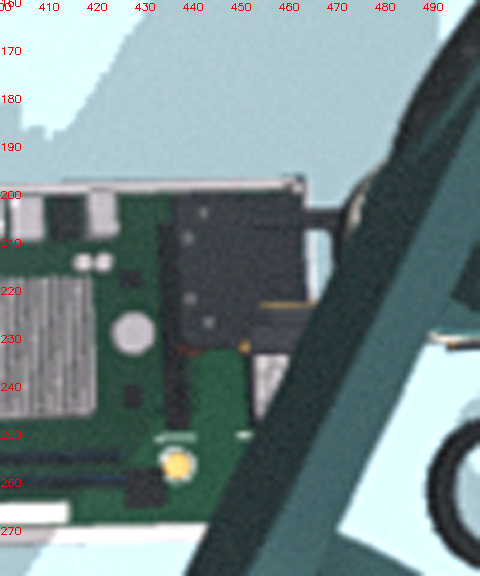

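The fingers straddle the card, with one finger on each side, so I'll go down.

Call:
send_rows(moves=[{"delta_pos": [0.03,-0.04,-0.4],"spin": 0},{"delta_pos": [0,0,-0.4],"spin": 0},{"delta_pos": [0,0,-0.4],"spin": 0},{"delta_pos": [0,0,0],"spin": 0},{"delta_pos": [0,0,0],"spin": 0}])

```text
time_s: 3.6
tcp_pos: [0.6077, -0.3035, 0.1045]
ee_rot: [0.0, 1.0, -0.001, 0.001]
force: [0.5, -0.6, 0.7]
gripper_width: 0.0602
```

```bash
python3 st.py
```

```text
3.6 [ 0.6077 -0.3035  0.1045] jaw deg 89.98 F [ 0.46 -0.61  0.74] M [-0.01  -0.004 -0.042] w 0.0602 q6 [-0.56  0.58  1.45 -0.    1.11 -2.14] z [ 0.002 -0.001 -1.   ]
```

Call:
send_rows(moves=[{"delta_pos": [-0.05,0.05,-0.3],"spin": 0},{"delta_pos": [0,0,0],"spin": 0},{"delta_pos": [0,0,0],"spin": 0}])

```text
time_s: 3.9
tcp_pos: [0.605, -0.3011, 0.0892]
ee_rot: [0.0, 1.0, -0.001, 0.001]
force: [-0.0, 0.5, -0.5]
gripper_width: 0.0601
```

```bash
python3 st.py
```

```text
3.9 [ 0.605  -0.3011  0.0892] jaw deg 89.96 F [-0.02  0.46 -0.45] M [0.024 0.043 0.062] w 0.0601 q6 [-0.56  0.59  1.47 -0.    1.08 -2.13] z [ 0.001 -0.001 -1.   ]
```

Call:
send_rows(moves=[{"delta_pos": [0,0,0],"spin": 0},{"delta_pos": [0,0,0],"spin": 0},{"delta_pos": [0,0,0],"spin": 0},{"delta_pos": [0,0,0],"spin": 0},{"delta_pos": [0,0,0],"spin": 0},{"delta_pos": [0,0,0],"spin": 0}], gripper=0, force=30)

```text
time_s: 4.5
tcp_pos: [0.6043, -0.3009, 0.0876]
ee_rot: [0.0, 1.0, -0.0, -0.0]
force: [0.4, 0.4, 0.9]
gripper_width: 0.0154
```

```bash
python3 st.py
```

```text
4.5 [ 0.6043 -0.3009  0.0876] jaw deg 89.95 F [0.36 0.39 0.91] M [0.104 0.032 0.045] w 0.0154 q6 [-0.56  0.59  1.47 -0.    1.08 -2.13] z [-0. -0. -1.]
```

Call:
send_rows(moves=[{"delta_pos": [0,0,0],"spin": 0},{"delta_pos": [0,0,0],"spin": 0},{"delta_pos": [0,0,0],"spin": 0}])

```text
time_s: 4.8
tcp_pos: [0.6043, -0.302, 0.0876]
ee_rot: [0.0, 1.0, -0.001, 0.0]
force: [-0.0, -4.6, -2.6]
gripper_width: 0.009
```

```bash
python3 st.py
```

```text
4.8 [ 0.6043 -0.302   0.0876] jaw deg 89.97 F [-0.04 -4.6  -2.56] M [-1.203  0.092  0.137] w 0.009 q6 [-0.56  0.59  1.47 -0.    1.08 -2.13] z [ 0.    -0.002 -1.   ]
```

The card is gripped at 9.0 mm. I'll ease the lateral load and lift straight up.

Call:
send_rows(moves=[{"delta_pos": [0,-0.03,0.08],"spin": 0},{"delta_pos": [0,0,0.15],"spin": 0},{"delta_pos": [0,0,0.15],"spin": 0},{"delta_pos": [0,0,0.4],"spin": 0},{"delta_pos": [0,0,0.6],"spin": 0},{"delta_pos": [0,0,0.6],"spin": 0},{"delta_pos": [0,0,0.3],"spin": 0},{"delta_pos": [0,0,0],"spin": 0},{"delta_pos": [0,0,0],"spin": 0}])

```text
time_s: 5.7
tcp_pos: [0.6039, -0.3017, 0.201]
ee_rot: [0.0, 1.0, 0.0, -0.0]
force: [-0.7, -0.2, -2.8]
gripper_width: 0.0088
```

```bash
python3 st.py; python3 shot.py side 290 220 140 170 3.5 pics/g1.png 1.5
```

```text
5.7 [ 0.6039 -0.3017  0.201 ] jaw deg 89.96 F [-0.67 -0.21 -2.8 ] M [ 0.018 -0.008  0.052] w 0.0088 q6 [-0.57  0.48  1.36  0.    1.3  -2.14] z [-0.001  0.001 -1.   ]
```

View pics/g1.png

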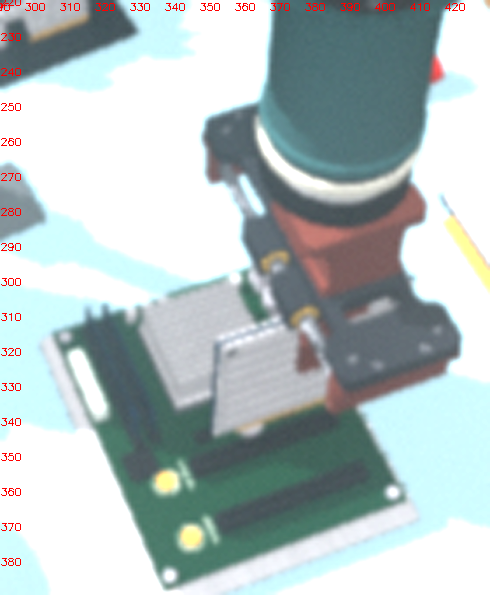

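The card is held level and clear of the slot. It was in the slot nearer the board's -y edge, so pad_a at (345,373) is the right one. Next I carry it to the rack.

Call:
send_rows(moves=[{"delta_pos": [0,0.3,0],"spin": 0},{"delta_pos": [0,0.7,0],"spin": 0.1},{"delta_pos": [0,0.9,0],"spin": 0.1},{"delta_pos": [0,0.9,0],"spin": 0.1},{"delta_pos": [0,0.9,0],"spin": 0.1},{"delta_pos": [0,0.9,0],"spin": 0.1},{"delta_pos": [0,0.9,0],"spin": 0.1},{"delta_pos": [0,0.9,0],"spin": 0.1},{"delta_pos": [0,0.9,0],"spin": 0.07},{"delta_pos": [0,0.9,0],"spin": 0},{"delta_pos": [0,0.7,0],"spin": 0},{"delta_pos": [0,0.4,0],"spin": 0}])

```text
time_s: 6.95
tcp_pos: [0.6022, 0.1665, 0.2001]
ee_rot: [-0.055, 0.999, 0.0, -0.001]
force: [-0.1, -0.7, -2.5]
gripper_width: 0.0086
```

Call:
send_rows(moves=[{"delta_pos": [0,0.3,0],"spin": 0},{"delta_pos": [0,0,0],"spin": 0},{"delta_pos": [0,0,0],"spin": 0},{"delta_pos": [0,0,0],"spin": 0}])

```text
time_s: 7.35
tcp_pos: [0.6041, 0.1765, 0.2013]
ee_rot: [-0.053, 0.999, -0.0, -0.0]
force: [0.2, 0.5, -1.4]
gripper_width: 0.0088
```

```bash
python3 st.py
```

```text
7.35 [0.6041 0.1765 0.2013] jaw deg 96.05 F [ 0.16  0.5  -1.38] M [-0.032 -0.002 -0.018] w 0.0088 q6 [ 0.17  0.42  1.47 -0.    1.25 -1.5 ] z [-0.001 -0.001 -1.   ]
```

Call:
send_rows(moves=[{"delta_pos": [-0.06,0.15,-0.3],"spin": 0.02},{"delta_pos": [0,0,-0.6],"spin": 0},{"delta_pos": [0,0,-0.6],"spin": 0},{"delta_pos": [0,0,0],"spin": 0},{"delta_pos": [0,0,0],"spin": 0}])

```text
time_s: 7.85
tcp_pos: [0.6012, 0.1841, 0.1267]
ee_rot: [-0.054, 0.999, -0.0, -0.001]
force: [-0.1, 0.1, -1.5]
gripper_width: 0.0091
```

```bash
python3 st.py;  python3 shot.py side 250 150 100 110 5 pics/g2.png 2;python3 shot.py top 190 180 120 100 5 pics/g3.png 2.4
```

```text
7.85 [0.6012 0.1841 0.1267] jaw deg 96.2 F [-0.14  0.1  -1.52] M [ 0.035 -0.015 -0.012] w 0.0091 q6 [ 0.19  0.49  1.55 -0.    1.1  -1.49] z [-0.001 -0.    -1.   ]
```

View pics/g2.png

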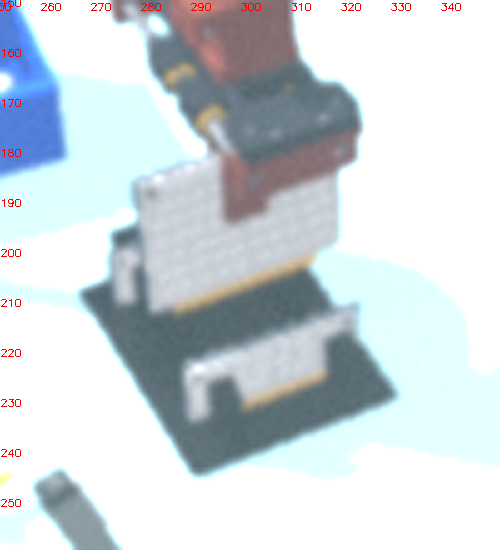

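View pics/g3.png

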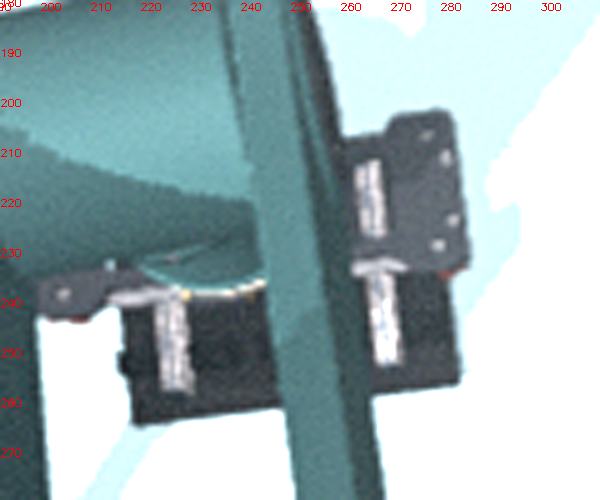

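The card sits above a free inner slot and is parallel to the modules. I'll go down gently and watch the force.

Call:
send_rows(moves=[{"delta_pos": [0,0,-0.2],"spin": 0},{"delta_pos": [0,0,-0.2],"spin": 0},{"delta_pos": [0,0,-0.2],"spin": 0},{"delta_pos": [0,0,0],"spin": 0},{"delta_pos": [0,0,0],"spin": 0}])

```text
time_s: 8.45
tcp_pos: [0.6009, 0.1851, 0.096]
ee_rot: [-0.055, 0.998, -0.0, -0.001]
force: [-0.6, 0.1, -1.9]
gripper_width: 0.0087
```

```bash
python3 st.py;  python3 shot.py side 250 150 100 110 5 pics/g4.png 2
```

```text
8.45 [0.6009 0.1851 0.096 ] jaw deg 96.28 F [-0.57  0.08 -1.94] M [ 0.021 -0.051 -0.016] w 0.0087 q6 [ 0.19  0.53  1.57 -0.    1.04 -1.49] z [-0.001 -0.    -1.   ]
```

View pics/g4.png

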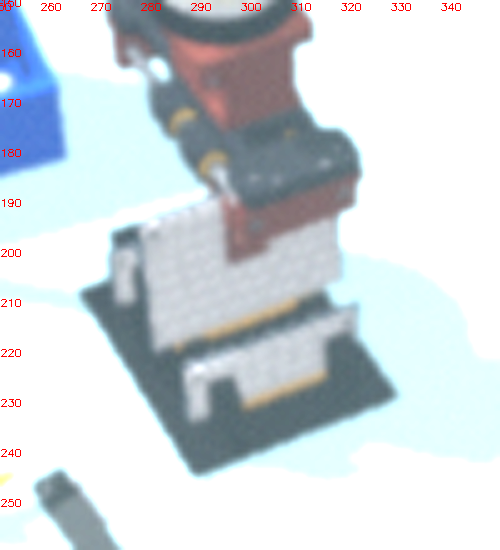

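Call:
send_rows(moves=[{"delta_pos": [0,0,-0.2],"spin": 0},{"delta_pos": [0,0,-0.2],"spin": 0},{"delta_pos": [0,0,-0.08],"spin": 0},{"delta_pos": [0,0,0],"spin": 0},{"delta_pos": [0,0,0],"spin": 0}])

```text
time_s: 9.0
tcp_pos: [0.6013, 0.1851, 0.0724]
ee_rot: [-0.055, 0.999, -0.0, -0.0]
force: [0.6, -0.1, -1.3]
gripper_width: 0.0087
```

```bash
python3 st.py
```

```text
9.0 [0.6013 0.1851 0.0724] jaw deg 96.28 F [ 0.6  -0.06 -1.28] M [ 0.056 -0.077 -0.03 ] w 0.0087 q6 [ 0.19  0.56  1.59 -0.    0.99 -1.49] z [-0. -0. -1.]
```

Call:
send_rows(moves=[{"delta_pos": [0,0,-0.03],"spin": 0},{"delta_pos": [0,0,-0.03],"spin": 0},{"delta_pos": [0,0,0],"spin": 0},{"delta_pos": [0,0,0],"spin": 0}])

```text
time_s: 9.4
tcp_pos: [0.6014, 0.1852, 0.0697]
ee_rot: [-0.055, 0.999, -0.0, 0.0]
force: [1.2, -0.0, -1.6]
gripper_width: 0.009
```

```bash
python3 st.py
```

```text
9.4 [0.6014 0.1852 0.0697] jaw deg 96.27 F [ 1.23 -0.05 -1.6 ] M [ 0.078  0.    -0.022] w 0.009 q6 [ 0.19  0.56  1.59 -0.    0.99 -1.49] z [ 0. -0. -1.]
```

Call:
send_rows(moves=[{"delta_pos": [0,0,-0.03],"spin": 0},{"delta_pos": [0,0,0],"spin": 0},{"delta_pos": [0,0,0],"spin": 0}])

```text
time_s: 9.7
tcp_pos: [0.6016, 0.1852, 0.0685]
ee_rot: [-0.055, 0.999, -0.0, 0.0]
force: [-0.7, -0.6, 2.6]
gripper_width: 0.009
```

```bash
python3 st.py
```

```text
9.7 [0.6016 0.1852 0.0685] jaw deg 96.28 F [-0.66 -0.61  2.64] M [-0.022  0.16   0.04 ] w 0.009 q6 [ 0.19  0.56  1.59 -0.    0.98 -1.49] z [ 0.001  0.    -1.   ]
```

The force changed by about 4 N, right at the predicted height, so the card is standing on the rack base. I'll release it and retreat.

Call:
send_rows(moves=[{"delta_pos": [0,0,0],"spin": 0},{"delta_pos": [0,0,0],"spin": 0},{"delta_pos": [0,0,0],"spin": 0},{"delta_pos": [0,0,0],"spin": 0},{"delta_pos": [0,0,0.3],"spin": 0},{"delta_pos": [0,0,0.6],"spin": 0},{"delta_pos": [0,0,0.8],"spin": 0},{"delta_pos": [0,0,0.8],"spin": 0},{"delta_pos": [0,0,0.5],"spin": 0}], gripper=50)

```text
time_s: 10.6
tcp_pos: [0.6026, 0.1854, 0.2227]
ee_rot: [-0.055, 0.998, 0.0, 0.002]
force: [0.2, 0.2, -0.1]
gripper_width: 0.0499
```

```bash
python3 st.py;  python3 shot.py side 250 130 100 120 5 pics/g5.png 2
```

```text
10.6 [0.6026 0.1854 0.2227] jaw deg 96.28 F [ 0.21  0.23 -0.1 ] M [-0.028 -0.011 -0.049] w 0.0499 q6 [ 0.19  0.4   1.45 -0.    1.29 -1.49] z [ 0.005  0.001 -1.   ]
```

View pics/g5.png

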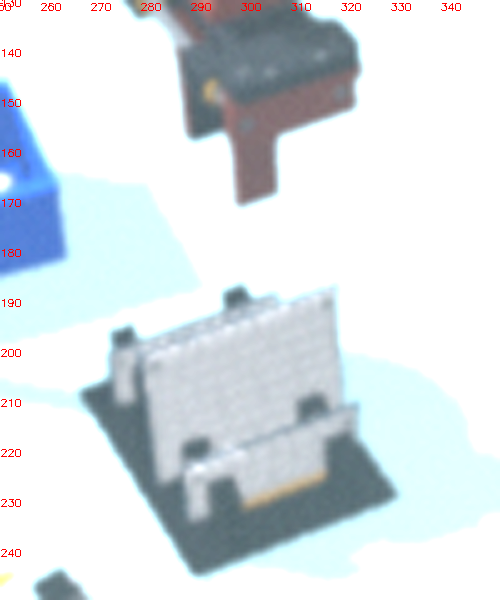

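The card stands on its own in the inner slot, as the view around (297,210) shows. Next is the pen.

Call:
send_rows(moves=[{"delta_pos": [-0.3,-0.4,0],"spin": 0},{"delta_pos": [-0.5,-0.65,0],"spin": 0},{"delta_pos": [-0.5,-0.65,0],"spin": 0},{"delta_pos": [-0.5,-0.65,0],"spin": 0},{"delta_pos": [-0.5,-0.65,0],"spin": 0},{"delta_pos": [-0.3,-0.4,0],"spin": 0},{"delta_pos": [-0.28,-0.33,0],"spin": 0},{"delta_pos": [0,0,0],"spin": 0},{"delta_pos": [0,0,0],"spin": 0},{"delta_pos": [0,0,0],"spin": 0}], gripper=60)

```text
time_s: 11.65
tcp_pos: [0.4582, -0.0008, 0.2185]
ee_rot: [-0.055, 0.998, 0.0, 0.001]
force: [1.0, 0.4, -0.8]
gripper_width: 0.0598
```

```bash
python3 st.py;  python3 shot.py side 220 160 120 140 4.2 pics/h1.png 2
```

```text
11.65 [ 0.4582 -0.0008  0.2185] jaw deg 96.29 F [ 0.97  0.4  -0.77] M [0.05  0.001 0.019] w 0.0598 q6 [-0.15  0.16  1.81  0.    1.18 -1.83] z [ 0.001  0.    -1.   ]
```

View pics/h1.png

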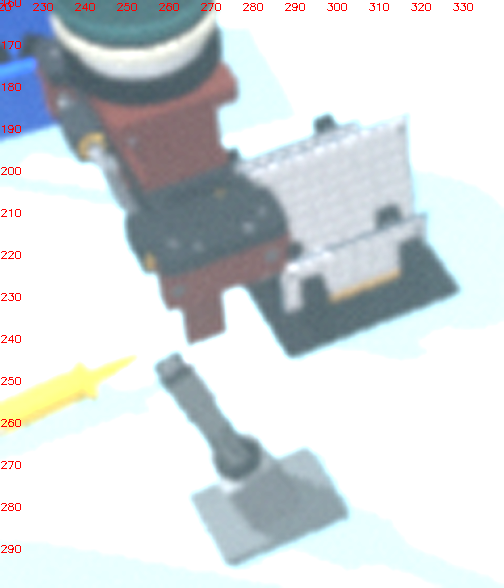

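Call:
send_rows(moves=[{"delta_pos": [0,0,-0.4],"spin": 0.1},{"delta_pos": [0,0,-0.5],"spin": 0},{"delta_pos": [0,0,-0.5],"spin": 0},{"delta_pos": [0,0,-0.5],"spin": 0},{"delta_pos": [0,0,-0.3],"spin": 0},{"delta_pos": [0,0,0],"spin": 0},{"delta_pos": [0,0,0],"spin": 0}])

```text
time_s: 12.4
tcp_pos: [0.4577, -0.0009, 0.1081]
ee_rot: [-0.062, 0.998, 0.0, -0.0]
force: [-0.0, 1.0, 0.1]
gripper_width: 0.0601
```

```bash
python3 st.py;  python3 shot.py side 220 190 100 110 5 pics/h2.png 2;  python3 shot.py top 290 240 80 80 6 pics/h3.png 2
```

```text
12.4 [ 0.4577 -0.0009  0.1081] jaw deg 97.13 F [-0.02  0.95  0.09] M [ 0.024 -0.053 -0.06 ] w 0.0601 q6 [-0.15  0.31  1.94 -0.    0.89 -1.85] z [-0.001  0.    -1.   ]
```

View pics/h2.png

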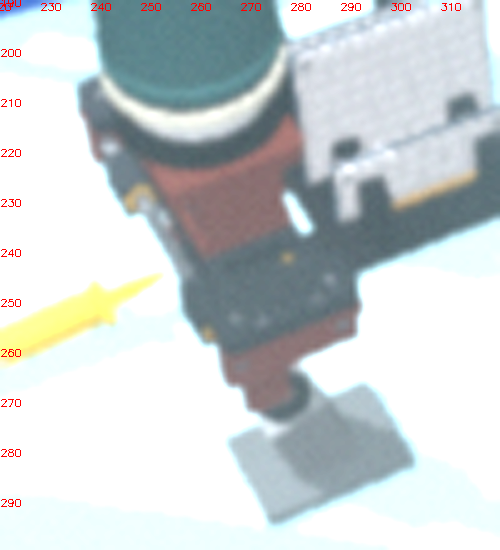

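View pics/h3.png

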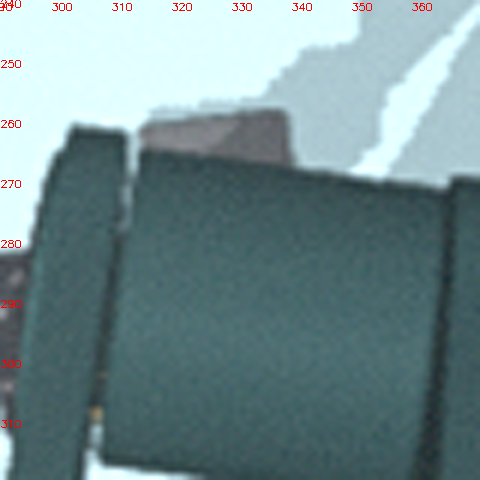

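Contact force is zero. I'll close with a moderate grip.

Call:
send_rows(moves=[{"delta_pos": [0,0,0],"spin": 0},{"delta_pos": [0,0,0],"spin": 0},{"delta_pos": [0,0,0],"spin": 0},{"delta_pos": [0,0,0],"spin": 0},{"delta_pos": [0,0,0],"spin": 0},{"delta_pos": [0,0,0],"spin": 0},{"delta_pos": [0,0,0],"spin": 0}], gripper=0, force=12)

```text
time_s: 13.2
tcp_pos: [0.4572, -0.0012, 0.1081]
ee_rot: [-0.062, 0.998, 0.0, -0.0]
force: [0.4, 1.2, 0.8]
gripper_width: 0.0179
```

```bash
python3 st.py
```

```text
13.2 [ 0.4572 -0.0012  0.1081] jaw deg 97.07 F [0.45 1.24 0.75] M [0.214 0.077 0.013] w 0.0179 q6 [-0.15  0.31  1.94  0.    0.89 -1.85] z [-0.  0. -1.]
```

Call:
send_rows(moves=[{"delta_pos": [-0.025,-0.004,0.08],"spin": 0},{"delta_pos": [-0.05,-0.007,0.16],"spin": 0},{"delta_pos": [-0.05,-0.007,0.16],"spin": 0},{"delta_pos": [-0.05,-0.007,0.16],"spin": 0},{"delta_pos": [-0.05,-0.007,0.16],"spin": 0},{"delta_pos": [-0.05,-0.007,0.16],"spin": 0},{"delta_pos": [-0.05,-0.007,0.16],"spin": 0},{"delta_pos": [-0.05,-0.007,0.16],"spin": 0},{"delta_pos": [-0.05,-0.007,0.16],"spin": 0},{"delta_pos": [0,0,0.3],"spin": 0},{"delta_pos": [0,0,0],"spin": 0},{"delta_pos": [0,0,0],"spin": 0}])

```text
time_s: 14.4
tcp_pos: [0.4363, -0.0044, 0.1913]
ee_rot: [-0.062, 0.998, -0.0, 0.0]
force: [0.0, 0.9, -0.4]
gripper_width: 0.0178
```

```bash
python3 st.py;  python3 shot.py side 210 160 120 140 4.2 pics/h4.png 2
```

```text
14.4 [ 0.4363 -0.0044  0.1913] jaw deg 97.07 F [ 0.03  0.88 -0.45] M [ 0.09   0.031 -0.004] w 0.0178 q6 [-0.17  0.16  1.89 -0.    1.1  -1.86] z [ 0.001 -0.    -1.   ]
```

View pics/h4.png

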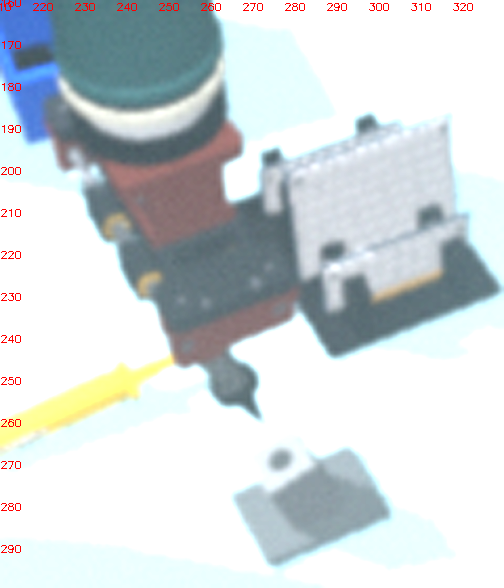

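The pen is out and tilted in the grip, with its tip at about (261,259). I'll try the lightest grip to see whether it hangs upright by itself.

Call:
send_rows(moves=[{"delta_pos": [0,0,0],"spin": 0},{"delta_pos": [0,0,0],"spin": 0},{"delta_pos": [0,0,0],"spin": 0},{"delta_pos": [0,0,0],"spin": 0}], force=3)

```text
time_s: 14.85
tcp_pos: [0.4359, -0.0043, 0.1909]
ee_rot: [-0.062, 0.998, 0.0, -0.0]
force: [0.4, -0.2, -0.7]
gripper_width: 0.0183
```

```bash
cat > pt.py <<'E'
import sys
from h import *
from rig import status
s=status.get_state();g=s["tcp_pos"]+np.array([0,0,.019])
for L in(.3,.2,.1,0,-.1):
    u=np.array([-np.sin(L)*.992,-np.sin(L)*.123,np.cos(L)])
    print(L,"tip",proj("side",g-.117*u)[0].round(1),"end",proj("side",g+.04*u)[0].round(1),"guard",proj("side",g-.068*u)[0].round(1),(g-.117*u).round(3))
E
python3 st.py;python3 pt.py;  python3 shot.py side 230 210 60 70 8 pics/h5.png 2
```

```text
14.85 [ 0.4359 -0.0043  0.1909] jaw deg 97.08 F [ 0.37 -0.19 -0.69] M [-0.006 -0.004  0.015] w 0.0183 q6 [-0.17  0.16  1.89 -0.    1.1  -1.86] z [-0.001 -0.    -1.   ]
0.3 tip [272.6 261.1] end [247.5 226.4] guard [265.4 251.1] [ 0.47  -0.     0.098]
0.2 tip [268.5 263.6] end [249.1 225.5] guard [262.9 252.6] [ 0.459 -0.001  0.095]
0.1 tip [264.3 265.8] end [250.7 224.7] guard [260.4 253.9] [ 0.448 -0.003  0.093]
0 tip [259.9 267.8] end [252.4 224. ] guard [257.7 255.1] [ 0.436 -0.004  0.093]
-0.1 tip [255.5 269.5] end [254.1 223.4] guard [255.1 256.1] [ 0.424 -0.006  0.093]
```

View pics/h5.png

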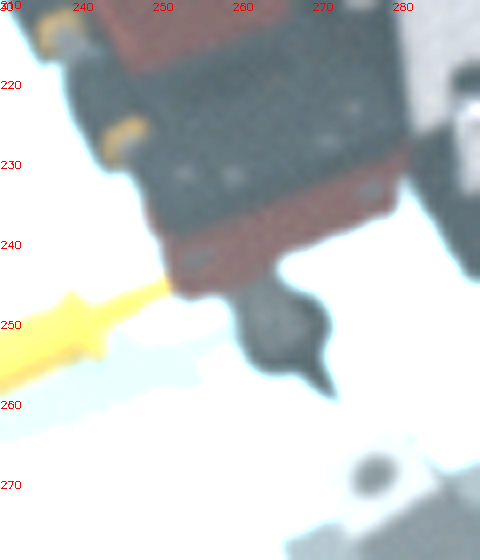

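It stays tilted at about 0.3 rad. I'll turn it upright by pressing the nose gently against the upper -x edge of the fixed stand block, with the light grip acting as a hinge. First I back off and lower.

Call:
send_rows(moves=[{"delta_pos": [-0.3,0,0],"spin": 0},{"delta_pos": [-0.32,0,0],"spin": 0},{"delta_pos": [0,0.02,-0.4],"spin": 0},{"delta_pos": [0,0.02,-0.4],"spin": 0},{"delta_pos": [0,0,-0.4],"spin": 0},{"delta_pos": [0,0,-0.06],"spin": 0},{"delta_pos": [0,0,0],"spin": 0},{"delta_pos": [0,0,0],"spin": 0}])

```text
time_s: 15.7
tcp_pos: [0.4051, -0.0024, 0.1289]
ee_rot: [-0.062, 0.998, -0.0, 0.0]
force: [0.1, -0.8, -0.4]
gripper_width: 0.0177
```

```bash
python3 st.py;python3 pt.py;  python3 shot.py side 220 220 80 80 6.5 pics/h6.png 2
```

```text
15.7 [ 0.4051 -0.0024  0.1289] jaw deg 97.07 F [ 0.08 -0.79 -0.42] M [ 0.056 -0.024  0.039] w 0.0177 q6 [-0.18  0.21  2.02 -0.    0.91 -1.87] z [ 0.001 -0.    -1.   ]
0.3 tip [262.9 279.4] end [237.6 248. ] guard [255.6 270.3] [0.439 0.002 0.036]
0.2 tip [258.9 281.8] end [239.1 247.1] guard [253.2 271.7] [0.428 0.    0.033]
0.1 tip [254.8 283.9] end [240.7 246.3] guard [250.7 273. ] [ 0.417 -0.001  0.031]
0 tip [250.6 285.9] end [242.3 245.6] guard [248.2 274.2] [ 0.405 -0.002  0.031]
-0.1 tip [246.3 287.6] end [243.9 245. ] guard [245.6 275.1] [ 0.394 -0.004  0.031]
```

View pics/h6.png

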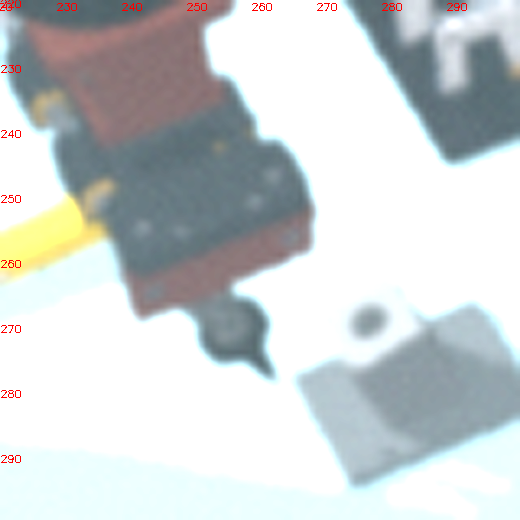

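Call:
send_rows(moves=[{"delta_pos": [0.15,0.015,0],"spin": 0},{"delta_pos": [0.15,0.015,0],"spin": 0},{"delta_pos": [0.1,0.01,0],"spin": 0},{"delta_pos": [0.1,0.01,0],"spin": 0},{"delta_pos": [0.1,0.01,0],"spin": 0},{"delta_pos": [0.1,0.01,0],"spin": 0},{"delta_pos": [0,0,0],"spin": 0},{"delta_pos": [0,0,0],"spin": 0}])

```text
time_s: 16.55
tcp_pos: [0.4402, 0.0012, 0.1281]
ee_rot: [-0.062, 0.998, -0.0, 0.0]
force: [-0.4, -0.2, -0.2]
gripper_width: 0.018
```

```bash
python3 st.py;python3 pt.py;  python3 shot.py side 220 220 80 80 6.5 pics/h7.png 2
```

```text
16.55 [0.4402 0.0012 0.1281] jaw deg 97.08 F [-0.4  -0.21 -0.21] M [0.036 0.022 0.005] w 0.018 q6 [-0.15  0.25  1.96 -0.    0.93 -1.85] z [ 0. -0. -1.]
0.3 tip [275.7 274.4] end [252.1 242.8] guard [268.9 265.2] [0.475 0.005 0.035]
0.2 tip [271.8 276.8] end [253.6 241.9] guard [266.5 266.7] [0.463 0.004 0.032]
0.1 tip [267.7 279. ] end [255.1 241.1] guard [264.1 268. ] [0.452 0.003 0.031]
0 tip [263.5 280.9] end [256.7 240.4] guard [261.6 269.1] [0.44  0.001 0.03 ]
-0.1 tip [259.3 282.5] end [258.3 239.8] guard [259. 270.] [ 0.429 -0.     0.031]
```

View pics/h7.png

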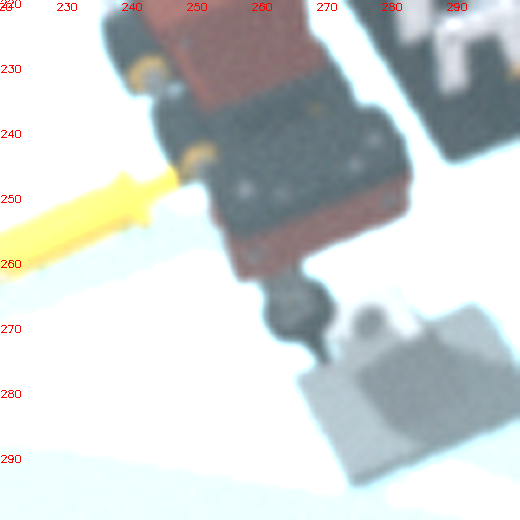

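The pen is turning; its lean is now about 0.15 rad. I'll keep going.

Call:
send_rows(moves=[{"delta_pos": [0.1,0.01,0],"spin": 0},{"delta_pos": [0.1,0.01,0],"spin": 0},{"delta_pos": [0.08,0.01,0],"spin": 0},{"delta_pos": [0,0,0],"spin": 0},{"delta_pos": [0,0,0],"spin": 0}])

```text
time_s: 17.1
tcp_pos: [0.4544, 0.0026, 0.1281]
ee_rot: [-0.062, 0.998, -0.0, 0.0]
force: [0.4, 0.3, 0.2]
gripper_width: 0.0179
```

```bash
python3 st.py;python3 pt.py;  python3 shot.py side 235 230 60 60 9 pics/h8.png 2
```

```text
17.1 [0.4544 0.0026 0.1281] jaw deg 97.08 F [0.38 0.33 0.16] M [ 0.035  0.012 -0.017] w 0.0179 q6 [-0.15  0.27  1.93 -0.    0.94 -1.84] z [ 0. -0. -1.]
0.3 tip [280.8 272.3] end [257.8 240.6] guard [274.2 263.1] [0.489 0.007 0.035]
0.2 tip [276.9 274.7] end [259.3 239.7] guard [271.8 264.6] [0.477 0.005 0.032]
0.1 tip [272.9 276.9] end [260.9 238.9] guard [269.4 265.8] [0.466 0.004 0.031]
0 tip [268.7 278.8] end [262.4 238.2] guard [266.9 267. ] [0.454 0.003 0.03 ]
-0.1 tip [264.5 280.4] end [264.  237.7] guard [264.4 267.9] [0.443 0.001 0.031]
```

View pics/h8.png

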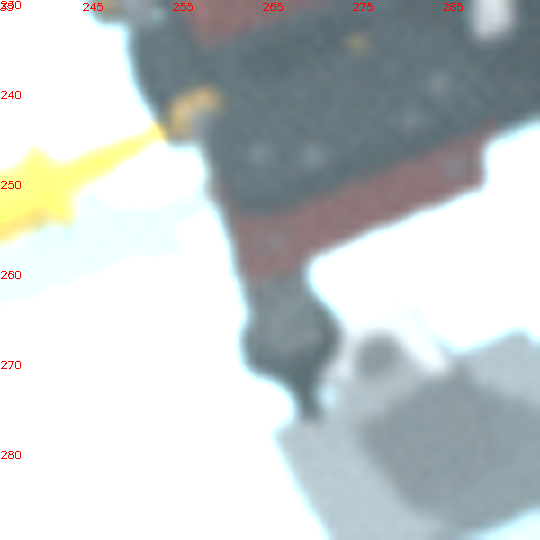

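The pen is now close to upright: guard at (267,266), tip at about (269,276). I'll tighten the grip, back off, lift, and carry it toward pad_a.

Call:
send_rows(moves=[{"delta_pos": [0,0,0],"spin": 0},{"delta_pos": [0,0,0],"spin": 0},{"delta_pos": [-0.2,0,0],"spin": 0},{"delta_pos": [-0.2,0,0.1],"spin": 0},{"delta_pos": [0,0,0.4],"spin": 0},{"delta_pos": [0,0,0.6],"spin": 0},{"delta_pos": [0,0,0.6],"spin": 0},{"delta_pos": [0,0,0.2],"spin": 0},{"delta_pos": [0,0,0],"spin": 0}], force=12)

```text
time_s: 18.05
tcp_pos: [0.4345, 0.0026, 0.2243]
ee_rot: [-0.062, 0.998, -0.0, 0.002]
force: [-0.2, -0.2, -1.1]
gripper_width: 0.0179
```

Call:
send_rows(moves=[{"delta_pos": [0.1,-0.3,0],"spin": 0},{"delta_pos": [0.2,-0.6,0],"spin": 0},{"delta_pos": [0.2,-0.6,0],"spin": 0},{"delta_pos": [0.2,-0.6,0],"spin": 0},{"delta_pos": [0.2,-0.6,0],"spin": 0},{"delta_pos": [0.2,-0.6,0],"spin": 0},{"delta_pos": [0.2,-0.6,0],"spin": 0},{"delta_pos": [0.2,-0.6,0],"spin": 0},{"delta_pos": [0.2,-0.6,0],"spin": 0},{"delta_pos": [0.2,-0.6,0],"spin": 0},{"delta_pos": [0.1,-0.3,0],"spin": 0},{"delta_pos": [0,0,0],"spin": 0}])

```text
time_s: 19.25
tcp_pos: [0.5337, -0.2985, 0.2213]
ee_rot: [-0.061, 0.998, 0.001, -0.001]
force: [-1.1, 0.4, -1.8]
gripper_width: 0.018
```

Call:
send_rows(moves=[{"delta_pos": [0,0,0],"spin": 0},{"delta_pos": [0,0,0],"spin": 0},{"delta_pos": [0,0,0],"spin": 0}])

```text
time_s: 19.55
tcp_pos: [0.5337, -0.2959, 0.2232]
ee_rot: [-0.062, 0.998, 0.0, -0.0]
force: [1.2, 0.6, -0.8]
gripper_width: 0.018
```

```bash
python3 st.py;python3 pt.py;  python3 shot.py side 310 290 80 90 6.4 pics/i1.png 1.6; python3 shot.py top 400 190 100 100 5 pics/i2.png 1.8
```

```text
19.55 [ 0.5337 -0.2959  0.2232] jaw deg 97.14 F [ 1.23  0.64 -0.79] M [ 0.06  -0.021  0.003] w 0.018 q6 [-0.62  0.37  1.49  0.    1.28 -2.31] z [-0.  0. -1.]
0.3 tip [358.  339.6] end [339.8 309.1] guard [352.8 330.9] [ 0.568 -0.292  0.13 ]
0.2 tip [353.2 342.6] end [341.6 307.9] guard [349.9 332.7] [ 0.557 -0.293  0.127]
0.1 tip [348.4 345.4] end [343.5 306.9] guard [347.  334.4] [ 0.545 -0.294  0.126]
0 tip [343.5 347.9] end [345.4 305.9] guard [344.1 335.9] [ 0.534 -0.296  0.125]
-0.1 tip [338.6 350.2] end [347.3 305.1] guard [341.1 337.3] [ 0.522 -0.297  0.126]
```

View pics/i1.png

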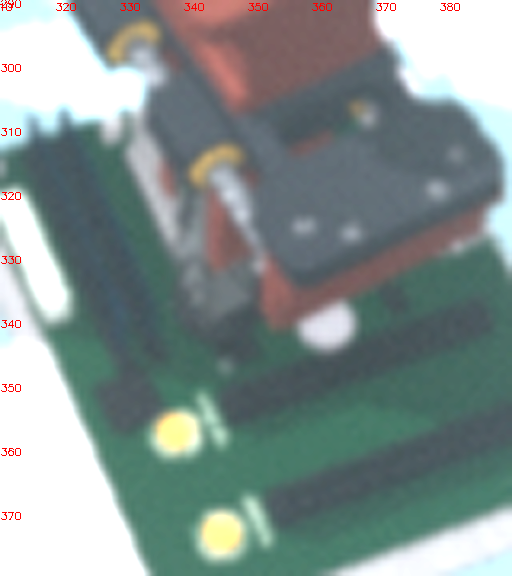

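View pics/i2.png

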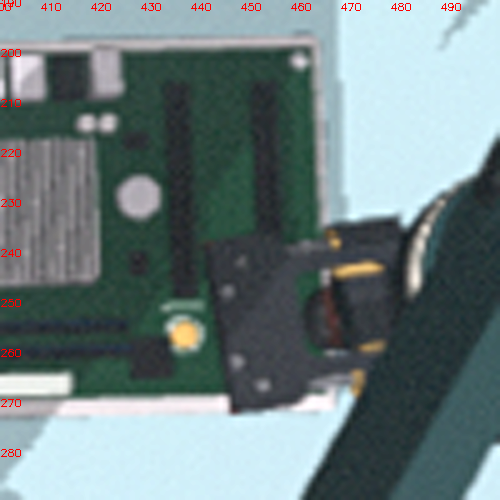

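The tip is at about (345,347) and close to upright. I'll shift over pad_a, lower to just above it, and check again.

Call:
send_rows(moves=[{"delta_pos": [0,-0.13,-0.3],"spin": 0},{"delta_pos": [0,0,-0.5],"spin": 0},{"delta_pos": [0,0,-0.5],"spin": 0},{"delta_pos": [0,0,-0.3],"spin": 0},{"delta_pos": [0,0,-0.2],"spin": 0},{"delta_pos": [0,0,0],"spin": 0},{"delta_pos": [0,0,0],"spin": 0},{"delta_pos": [0,0,0],"spin": 0}])

```text
time_s: 20.45
tcp_pos: [0.5347, -0.3044, 0.134]
ee_rot: [-0.062, 0.998, -0.001, 0.001]
force: [0.4, 0.5, -1.2]
gripper_width: 0.0182
```

```bash
python3 st.py;python3 pt.py;  python3 shot.py side 320 325 50 60 9.5 pics/i3.png 1.6; python3 -c "
from h import *
print(onz('side',(344.8,347),.125))"
```

```text
20.45 [ 0.5347 -0.3044  0.134 ] jaw deg 97.08 F [ 0.45  0.45 -1.16] M [ 0.029 -0.047 -0.012] w 0.0182 q6 [-0.63  0.47  1.57 -0.    1.1  -2.32] z [ 0.001 -0.001 -1.   ]
0.3 tip [358.2 362.9] end [341.2 337.4] guard [353.3 355.6] [ 0.569 -0.3    0.041]
0.2 tip [353.7 365.8] end [342.9 336.3] guard [350.6 357.3] [ 0.558 -0.302  0.038]
0.1 tip [349.2 368.4] end [344.7 335.3] guard [347.9 358.9] [ 0.546 -0.303  0.037]
0 tip [344.6 370.9] end [346.5 334.4] guard [345.1 360.4] [ 0.535 -0.304  0.036]
-0.1 tip [339.9 373.1] end [348.2 333.6] guard [342.3 361.7] [ 0.523 -0.306  0.037]
[ 0.53703728 -0.29476298  0.125     ]
```

View pics/i3.png

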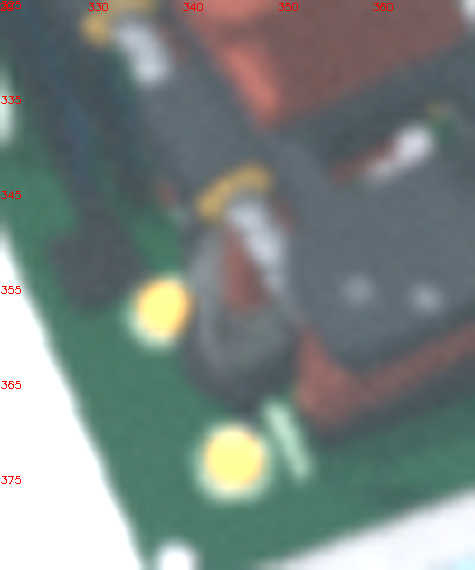

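```bash
python3 - <<'E'
import numpy as np,cv2
im=np.load("pics/last_side.npy")
c=cv2.resize(im[355:385,330:362],None,fx=16,fy=16,interpolation=cv2.INTER_NEAREST)
cv2.imwrite("pics/i4.png",c)
E
```

```text
(no output)
```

View pics/i4.png

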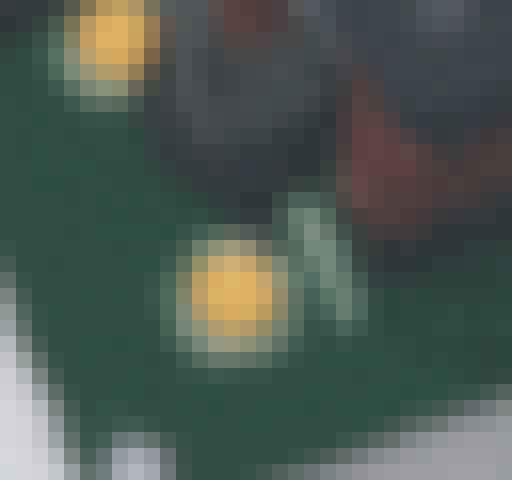

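The pin tip is at about (345.5,370), just above pad_a at (344.2,373) and roughly 2 mm too far in +x. The single force reading is noisy, so I'll average a baseline before touching.

Call:
send_rows(moves=[{"delta_pos": [-0.04,0.02,-0.1],"spin": 0},{"delta_pos": [0,0,0],"spin": 0},{"delta_pos": [0,0,0],"spin": 0}])

```text
time_s: 20.8
tcp_pos: [0.5319, -0.3027, 0.1282]
ee_rot: [-0.062, 0.998, -0.0, -0.0]
force: [-0.3, 0.4, -1.1]
gripper_width: 0.0179
```

```bash
cat > avg.py <<'E'
import sys,numpy as np
from rig import status,viewer
F=[];P=[];M=[]
for i in range(int(sys.argv[1])):
    im=viewer.capture("side"); s=status.get_state();F.append(s["force"]);P.append(s["tcp_pos"]);M.append(s["moment"])
F=np.array(F);P=np.array(P)
print(s["time_s"],"F",F.mean(0).round(2),"sem",(F.std(0)/len(F)**.5).round(2),"P",P.mean(0).round(4),"std",P.std(0).round(4),"w",s["gripper_width"],"M",np.mean(M,0).round(3))
np.save("pics/last_side",im[:,:,::-1])
import cv2
cv2.imwrite(sys.argv[2],cv2.resize(np.clip(im[350:386,326:366,::-1]*1.4,0,255).astype(np.uint8),None,fx=14,fy=14,interpolation=cv2.INTER_CUBIC))
E
python3 avg.py 20 pics/j1.png; python3 pt.py|grep "^0 "
```

```text
21.8 F [-0.15  0.14 -0.9 ] sem [0.12 0.12 0.11] P [ 0.5321 -0.3029  0.1282] std [0. 0. 0.] w 0.017715138438736 M [ 0.02   0.005 -0.01 ]
0 tip [343.1 371.9] end [344.8 335.7] guard [343.6 361.5] [ 0.532 -0.303  0.03 ]
```

View pics/j1.png

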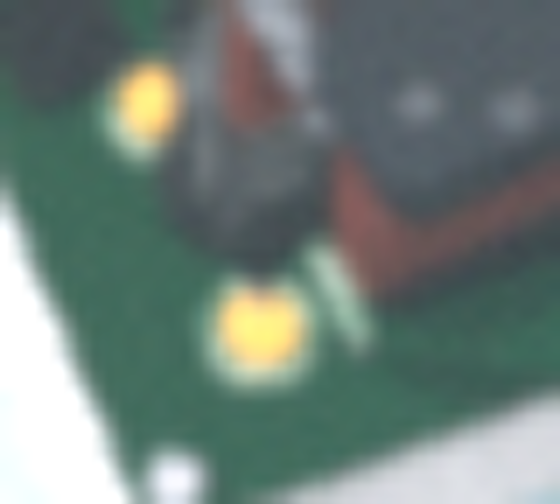

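Call:
send_rows(moves=[{"delta_pos": [0,0,-0.05],"spin": 0},{"delta_pos": [0,0,-0.05],"spin": 0},{"delta_pos": [0,0,-0.02],"spin": 0},{"delta_pos": [0,0,0],"spin": 0},{"delta_pos": [0,0,0],"spin": 0}])

```text
time_s: 22.3
tcp_pos: [0.5321, -0.3028, 0.1221]
ee_rot: [-0.062, 0.998, -0.0, -0.0]
force: [-0.4, 0.7, -0.2]
gripper_width: 0.0177
```

```bash
python3 avg.py 16 pics/j2.png
```

```text
23.1 F [-0.04  0.08 -0.36] sem [0.13 0.1  0.08] P [ 0.5321 -0.3028  0.1221] std [0. 0. 0.] w 0.017455401440472723 M [ 0.079  0.028 -0.003]
```

The force is up 0.54 N, which matches the spring preload, so the tip is just touching. I'll step down another 2 mm.

Call:
send_rows(moves=[{"delta_pos": [0,0,-0.04],"spin": 0},{"delta_pos": [0,0,0],"spin": 0},{"delta_pos": [0,0,0],"spin": 0},{"delta_pos": [0,0,0],"spin": 0}])

```text
time_s: 23.5
tcp_pos: [0.5322, -0.3029, 0.1202]
ee_rot: [-0.062, 0.998, -0.0, 0.0]
force: [0.7, 0.1, 0.4]
gripper_width: 0.018
```

```bash
python3 avg.py 24 pics/j3.png
```

```text
24.7 F [0.48 0.12 0.3 ] sem [0.08 0.1  0.1 ] P [ 0.5321 -0.3029  0.1202] std [0. 0. 0.] w 0.018165943765567724 M [ 0.015 -0.156 -0.008]
```

View pics/j3.png

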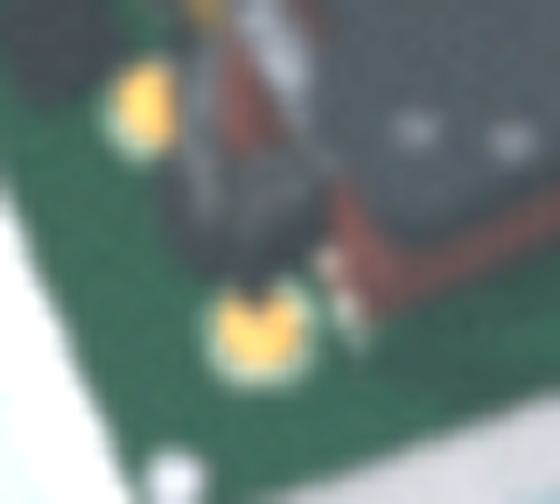

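The force is now +1.2 N, about 2.5 mm of compression. The nose end at (344,371) sits directly above the centre of pad_a, and the pen leans about 0.03 rad. I'll add a little more, with a small shift to relieve the side load.

Call:
send_rows(moves=[{"delta_pos": [0.01,0,-0.025],"spin": 0},{"delta_pos": [0,0,0],"spin": 0},{"delta_pos": [0,0,0],"spin": 0},{"delta_pos": [0,0,0],"spin": 0}])

```text
time_s: 25.1
tcp_pos: [0.5324, -0.3028, 0.1188]
ee_rot: [-0.062, 0.998, -0.0, -0.0]
force: [0.1, 0.1, 1.1]
gripper_width: 0.0184
```

```bash
python3 avg.py 30 pics/j4.png
```

```text
26.6 F [-0.53 -0.44  0.37] sem [0.11 0.09 0.1 ] P [ 0.5325 -0.3028  0.1189] std [0. 0. 0.] w 0.01791755255526956 M [-0.082  0.117  0.001]
```

View pics/j4.png

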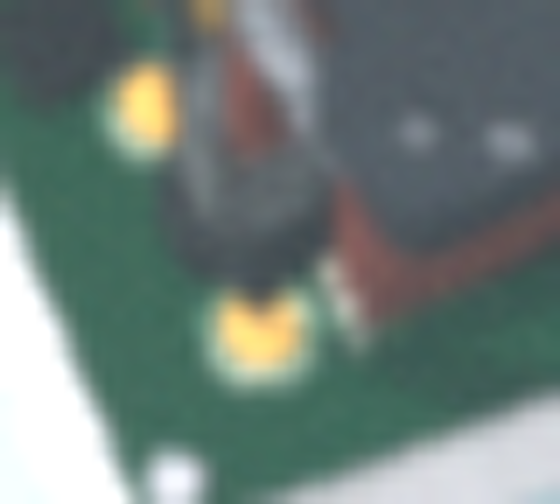

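Call:
send_rows(moves=[{"delta_pos": [-0.004,0,-0.01],"spin": 0},{"delta_pos": [0,0,0],"spin": 0},{"delta_pos": [0,0,0],"spin": 0},{"delta_pos": [0,0,0],"spin": 0}])

```text
time_s: 27.0
tcp_pos: [0.5325, -0.3028, 0.1184]
ee_rot: [-0.062, 0.998, -0.0, 0.0]
force: [-0.4, -0.2, -0.4]
gripper_width: 0.0178
```

```bash
python3 avg.py 40 pics/j5.png; python3 shot.py side 220 160 200 240 2.4 pics/j6.png 1.5; python3 shot.py top 100 90 440 280 1.8 pics/j7.png 1.5
```

```text
29.0 F [-0.03 -0.11  0.59] sem [0.08 0.07 0.07] P [ 0.5324 -0.3029  0.1184] std [0. 0. 0.] w 0.018143374737915146 M [-0.029 -0.015 -0.001]
```

View pics/j6.png

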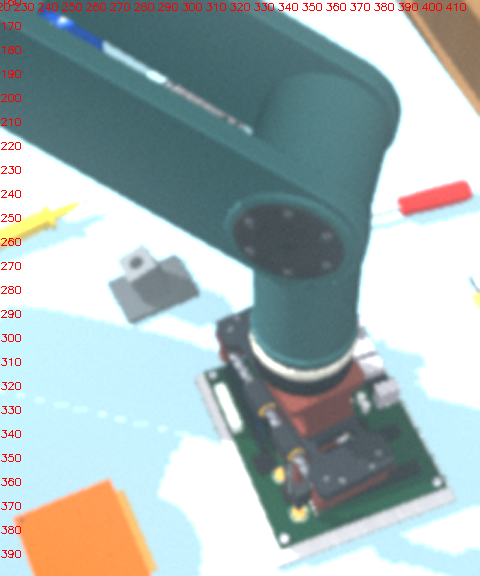

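View pics/j7.png

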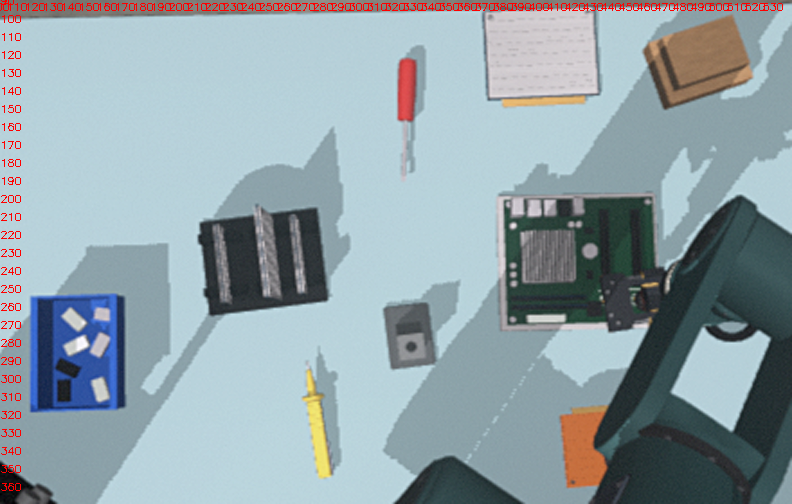

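View pics/j5.png

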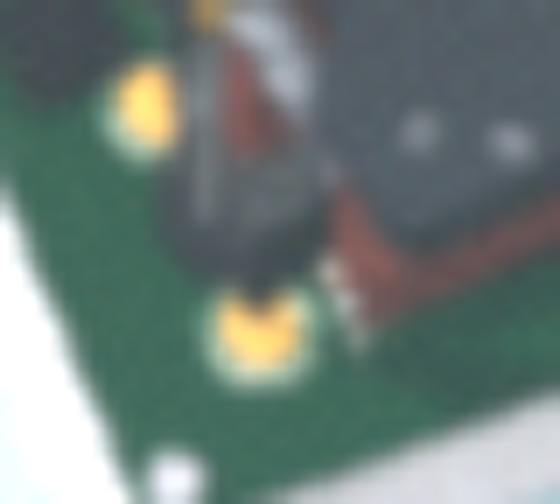

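The force is now +1.49 ± 0.13 N, which gives about 4 mm of compression with almost no side load. The card is standing in the rack, so I'm handing in.

```bash
python3 -c "
from rig import ticket
print(ticket.finish_job())"
```

```text
the job is handed in; nothing more can be done
None
```

I pulled the card from its slot and stood it in the free rack slot at y = -17 mm. It touched the rack base, a force change of about 4 N at the predicted height, before I let go. I then took the pen from its stand and handed the job in at about 29 s with its tip held on pad_a.

- **Getting the pen upright:** it came out tilted by about 0.3 rad. I turned it by pressing its nose lightly against the fixed stand block with a loose grip, then tightened to 12 N.
- **Probe force:** averaged over 40 readings, the vertical force was 1.49 ± 0.13 N above the untouched baseline. That is about 4.0 mm of the 8 mm travel. Side force was close to zero.
- **Tip position:** the side picture shows the nose directly above the centre of pad_a, not pad_b. The steel pin itself could not be made out against the brass.
- **Pen tilt:** I estimate about 0.03 rad from vertical; one reading of the pictures gave up to 0.06.
- **Card:** the last top picture shows it standing in the rack.
- **Bystanders:** the bin and screwdriver appear where they were. The tape was partly hidden by the arm and I did not check it.
- **Fallen decoys:** the orange card and the larger grey card, which stood at the start, are now lying flat. I planned no contact with either; the grey one appears to have been down by 3 s, before I touched anything. I did not see when the orange one fell.

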